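# Weigh, place and scan the packed tiffin

### The arm

A 6-joint arm with a two-finger parallel gripper is mounted at the origin on the work surface. World frame = base frame: x ahead of the robot, y to its left, z up, the work surface at z = 0. Lengths are in mm, angles in rad, forces in N, time in s.
With the tool pointing down it reaches from about 250 to 850 mm from the base axis. Payload 12.5 kg.
Tool frame: the origin (TCP) lies on the centre line of the jaws, within the pads' length; the fingertips stand 22 mm ahead of it and the grasp point (between the pads) lies 3 mm ahead of it; z points along the fingers, y is the line along which they close (so a half turn about z gives the same grasp; the last joint's range is limited). The gripper opens to 93 mm and grips with 3 to 60 N. Pads are 15 mm wide; open, the fingers measure 128 mm over their backs; the gripper's body (75 mm by 188 mm) begins 65 mm behind the grasp point.
Start: joints at [1.261, 0.351, 1.652, -0, 1.139, -0.085], TCP at [122.57, 536.154, 240.633] pointing down, gripper open.
Joint ranges: [-2.75, 2.75], [-0.79, 2.1], [0.01, 2.65], [-1.57, 4.71], [0.07, 3.14], [-2.87, 2.87]. Speed limits (rad/s): [2.22, 2.22, 2.79, 3.14, 3.14, 3.14].

### API

Orientations are given as a rotation vector (axis times angle).
In Python, from rig import readout, optics, order, spot_in, silhouettes, mark_of gives the robot as it stands. The module is installed in compiled form; this text tells all that it offers.
- The arm moves only by the tool servo_tool, never from a script. Its argument "rows" is a list of rows, each a list of 7 numbers: the shift along the tool's x, y, z in m, then the turn, a rotation vector about the tool's x, y, z in rad, then the opening, from 0 (shut) to 1 (fully open). In form: [[x, y, z, ax, ay, az, jaw], ...]. A call has 1 to 5 rows; each row shifts and turns the commanded pose from where the row before left it, along the tool's axes as they then stand; what a row does not reach is not made up. A row lasts 1/10 s, in which the tool goes at most 50 mm and 8.59 degrees, less where a joint would pass 70% of its speed; a pose out of reach is approached as far as the arm can. A call is refused whole if a number of a shift passes 0.05 or a number of a turn 0.15, either way. A call with a gripper value outside its range is refused whole. The fingers move at their own pace and stop on an object; "squeeze" is the grip in N (left out, the last holds). Time passes only in rows, so rows that do not move let the fingers close. It gives the time, the measured TCP pose, the force, the opening and the grip force at its end, in the units of the state.
- readout.get_state(): the state, without advancing time (a new reading comes with each control period).
- optics.camera(name): name is "scene" or "top"; returns the picture (420x560x3 uint8, red, green, blue); there is no depth.
- optics.calibration(name): a dict with "K" (3x3 intrinsics, pixels), "eye" and "rotation" of the camera in the world. Camera axes: x right, y down, z forward; pixel columns grow to the right and rows downward; lengths in mm; the calibration is good to about 2 mm. A picture is of the moment at which its call begins. calibration takes no time and is no camera call.
- order.sign_off(): hands the job in; it is judged then, once.
Trained networks look in the newest picture that a camera, given by its name, has taken for a name from the list of things; names that differ only in an ending like _2 or _b are one class to them, and where a whole thing is asked for, a point or a joint stands for the part that bears it (a point fixed in the world has none). Each returns a list of dicts, best first, with "conf" (0 to 1); they miss things now and then, are a little off and sometimes report something else, mostly with a low value. They report only what shows in the picture. A call takes as long as a camera call. They do not tell look-alikes from the thing itself.
- spot_in(camera, target): "box" ([centre column, centre row, width, height] in pixels, round what is visible of it).
- silhouettes(camera, target): "pixels" (420x560 bool, what is visible of it) and "box" ([centre column, centre row, width, height] in pixels, round what is visible of it).
- mark_of(camera, target): "location" ([column, row] in pixels: a listed point, or the origin of a listed thing).
The state is a dict: "time": time; "joints": joint angles; "joint_vel": joint speeds; "joint_efforts": joint torques, N m; "tool_pos": TCP position; "eef_rot": TCP orientation; "force": force on the tool from outside, world axes, zero at the start; "wrist_torque": the same for the moment, N m; "grip_width": opening from 0.0 (shut) to 1.0 (fully open); "grasp_force": force on a finger pad.
Only numpy, scipy, OpenCV 4.12 (cv2) and the standard library are available. Lean on these libraries where they do the work, as an engineer would, in place of code of your own. Each camera call takes 0.05 s, during which the arm holds its last target. There are 200 camera calls.

### The job

Two copper tins look alike, but only one is packed: find the heavy one by feel and stand it centred on the white round plate of the scan station with its striped tag facing the scanner; leave the empty one standing upright on the counter. Only then squeeze the scanner's orange trigger all the way in against its stop, hold it there for a second, and let it spring back. Set tins down rather than dropping them, and leave the chutney cups and the spoon where they are.

Things in the scene. Friction and masses are not known exactly. Their poses are not given: they have to be found in the camera images.
- station: Fixed steel slab 140 x 360 x 12 mm with plate and scanner; origin under its centre, z up. A pistol scanner is clamped upside down at y 5 to 130 mm, its red window looking along -y at the plate (centre y -100). Head top z 94; black grip stands up to z 211, 30 mm wide in x, y 85 to 111 (butt above z 199: y 82 to 114). Orange trigger in front of the grip, squeezed to +y.
- plate (a point): Centre of the white round plate's top, 120 mm across, 15 mm above the counter; axes as the station's.
- grip (a point): Point on the grip's centre line, 155 mm above the counter; axes as the station's. The grip is 26 mm thick in y here, so its back face is 13 mm to +y.
- trigger_pad (a point): Point on the trigger's front face 155 mm above the counter, 55 mm above its hinge; moves with it. The trigger is a blade 18 mm wide, 10 mm thick, hinged at its foot, top 165 mm above the counter. From its front to the grip's back is 57 mm at rest, 43 mm squeezed home, at this height.
- trigger (a joint): Trigger angle: 0 at rest, 0.25 rad squeezed home against its stop. Spring: about 3 N to start, about 8 N when home, at the pad.
- tin_1: Lidded round copper tin, 100 mm across, lid top at 76 mm; origin under its centre, z up. Brass bar handle 12 mm thick along y, z 112 to 124 mm, 66 mm free between posts. Striped paper tag on its +x side, yellow flap on the lid above it. The tins look alike: either may be the full one (about 0.75 kg), the other is empty (about 0.3 kg, each up to 15 percent off).
- tin_2: Lidded round copper tin, 100 mm across, lid top at 76 mm; origin under its centre, z up. Brass bar handle 12 mm thick along y, z 112 to 124 mm, 66 mm free between posts. Striped paper tag on its +x side, yellow flap on the lid above it. The tins look alike: either may be the full one (about 0.75 kg), the other is empty (about 0.3 kg, each up to 15 percent off).
- tin_2_tag (a point): Centre of the striped tag on the side of tin_2, 51 mm from its axis, 37 mm up.
- tin_1_tag (a point): Centre of the striped tag on the side of tin_1, 51 mm from its axis, 37 mm up.
- cup_1: Small white chutney cup, 44 mm across, 50 mm high; origin under its centre. Leave alone.
- cup_2: Small white chutney cup, 44 mm across, 50 mm high; origin under its centre. Leave alone.
- cup_3: Small white chutney cup, 44 mm across, 50 mm high; origin under its centre. Leave alone.
- serving_spoon: Steel spoon, 200 mm long, lying; origin about its middle, length along x. Leave alone.
Mind the look-alikes: they are no part of the job. Leave any blue look-alike of the tin_1 alone.

How it is judged (in metres and radians):
On the way, in this order (a step that is already met when the one before it is completed fails the run):
1. a tin stands centred on the plate, tag to the scanner, let go, and its weight on the plate shows that it is the full one (over 4.5 N) (((horizontal distance between tin_1 and plate below 0.015 m and angle between tin_1's own z axis and vertical below 0.1 rad and angle between the x axis of tin_1 and the y axis of station, either way round below 0.3 rad and y of tin_1_tag in the frame of plate above 0.02 m and contact force between tin_1 and station above 4.5 N and contact force between the fingers and tin_1 below 0.1 N and linear speed of tin_1 below 0.03 m/s) or (horizontal distance between tin_2 and plate below 0.015 m and angle between tin_2's own z axis and vertical below 0.1 rad and angle between the x axis of tin_2 and the y axis of station, either way round below 0.3 rad and y of tin_2_tag in the frame of plate above 0.02 m and contact force between tin_2 and station above 4.5 N and contact force between the fingers and tin_2 below 0.1 N and linear speed of tin_2 below 0.03 m/s))), for 0.2 s.
2. the trigger is squeezed home and held while the full tin stands there (value of joint trigger above 0.215 rad and ((horizontal distance between tin_1 and plate below 0.015 m and angle between tin_1's own z axis and vertical below 0.1 rad and angle between the x axis of tin_1 and the y axis of station, either way round below 0.3 rad and y of tin_1_tag in the frame of plate above 0.02 m and contact force between tin_1 and station above 4.5 N) or (horizontal distance between tin_2 and plate below 0.015 m and angle between tin_2's own z axis and vertical below 0.1 rad and angle between the x axis of tin_2 and the y axis of station, either way round below 0.3 rad and y of tin_2_tag in the frame of plate above 0.02 m and contact force between tin_2 and station above 4.5 N))), for 0.4 s.
At the end, for the whole second after the job is handed in: The full tin stands at rest on the scan plate, within 15 mm of its centre, upright, its tag within 0.3 rad of facing the scanner; the trigger is back at rest (under 0.04 rad); the empty tin stands upright and at rest on the counter itself (value of joint trigger below 0.04 rad and linear speed of each of tin_1, tin_2 below 0.02 m/s and ((horizontal distance between tin_1 and plate below 0.015 m and angle between each of tin_1, tin_2's own z axis and vertical below 0.1 rad and angle between the x axis of tin_1 and the y axis of station, either way round below 0.3 rad and y of tin_1_tag in the frame of plate above 0.02 m and contact force between tin_1 and station above 4.5 N and height (world z) of tin_2 below 0.006 m) or (horizontal distance between tin_2 and plate below 0.015 m and angle between each of tin_2, tin_1's own z axis and vertical below 0.1 rad and angle between the x axis of tin_2 and the y axis of station, either way round below 0.3 rad and y of tin_2_tag in the frame of plate above 0.02 m and contact force between tin_2 and station above 4.5 N and height (world z) of tin_1 below 0.006 m))); the robot touches nothing.
It fails at once if the trigger is pulled (over 0.12 rad) while the full tin is not in place on the plate (value of joint trigger above 0.12 rad and not ((horizontal distance between tin_1 and plate below 0.015 m and angle between tin_1's own z axis and vertical below 0.1 rad and angle between the x axis of tin_1 and the y axis of station, either way round below 0.3 rad and y of tin_1_tag in the frame of plate above 0.02 m and contact force between tin_1 and station above 4.5 N) or (horizontal distance between tin_2 and plate below 0.015 m and angle between tin_2's own z axis and vertical below 0.1 rad and angle between the x axis of tin_2 and the y axis of station, either way round below 0.3 rad and y of tin_2_tag in the frame of plate above 0.02 m and contact force between tin_2 and station above 4.5 N))).
It fails at once if a tin is dropped (moves over 0.6 m/s with no finger on it) ((linear speed of tin_1 above 0.6 m/s and contact force between the fingers and tin_1 below 0.05 N) or (linear speed of tin_2 above 0.6 m/s and contact force between the fingers and tin_2 below 0.05 N)).
It fails at once if a tin is tipped over (beyond 0.6 rad) (angle between any of tin_1, tin_2's own z axis and vertical above 0.6 rad).
It fails at once if a cup or the spoon is moved by more than 30 mm (distance of any of cup_1, cup_2, cup_3, serving_spoon from where it was at the start of the episode above 0.03 m).
It also fails if it takes over 72 s, if anything falls off the work surface, if the arm or the gripper's body presses on something with over 40 N, if the wrist force passes 120 N, or if a joint passes its speed limit or range.

## Working session

There is one attempt and no reset: what is moved stays moved. The work goes in short steps, Python scripts to look and compute and a tool call to move; the robot and the scene stay as the last step left them, time stands still between calls to the robot, and variables do not carry over. Pictures are saved under pics/ and viewed, at most 10 in all, crops included, and the job is handed in when it is done.

Besides the shell and the picture viewer there is one more tool, called as name([rows], argument=value, ...), one row to a line, values as JSON. servo_tool: Moves the arm, as the interface text tells. Its arguments: {"type":"object","properties":{"rows":{"type":"array","items":{"type":"array","items":{"type":"number"}}},"squeeze":{"type":"number"}},"required":["rows"]}

```bash
mkdir -p pics; cat > h.py <<'E'
import numpy as np, cv2
from scipy.spatial.transform import Rotation as R
from rig import readout, optics, order, spot_in, silhouettes, mark_of
def ray(cam,p):
    c=optics.calibration(cam);K=np.array(c["K"]);Rm=np.array(c["rotation"])
    return np.array(c["eye"]),Rm@np.linalg.solve(K,[p[0],p[1],1])
def onz(cam,p,z):
    e,d=ray(cam,p);return e+d*(z-e[2])/d[2]
def proj(cam,X):
    c=optics.calibration(cam);q=np.array(c["rotation"]).T@(np.array(X)-np.array(c["eye"]));q=np.array(c["K"])@q
    return q[:2]/q[2]
E
python3 - <<'E'
from h import *
for c in("scene","top"):
    im=optics.camera(c);cv2.imwrite(f"pics/{c}0.png",im[:,:,::-1])
    k=optics.calibration(c);print(c,np.round(k["eye"]),np.round(k["rotation"],3).tolist(),np.round(k["K"]).tolist())
    for t,z in(("tin_1",0),("tin_1_tag",37),("station",0),("plate",15),("grip",155),("trigger_pad",155),("cup_1",0),("serving_spoon",5)):
        print(t,[(round(d["conf"],2),np.round(d["location"]).tolist(),np.round(onz(c,d["location"],z)[:2]).tolist()) for d in mark_of(c,t)])
s=readout.get_state();print(s)
E
```

```text
scene [ 959. -462.  857.] [-2.295, -1.008, 0.352] [[399.0, 0.0, 280.0], [0.0, 399.0, 204.0], [0.0, 0.0, 1.0]]Traceback (most recent call last):
  File "<stdin>", line 6, in <module>
  File "h.py", line 8, in onz
    e,d=ray(cam,p);return e+d*(z-e[2])/d[2]
                                       ~^^^
IndexError: invalid index to scalar variable.
```

Rotation is a rotation vector.

```bash
sed -i 's/np.array(c\["rotation"\])/R.from_rotvec(c["rotation"]).as_matrix()/g' h.py
python3 - <<'E'
from h import *
for c in("scene","top"):
    im=optics.camera(c);cv2.imwrite(f"pics/{c}0.png",im[:,:,::-1])
    k=optics.calibration(c);print(c,np.round(k["eye"]),np.round(k["rotation"],3).tolist(),np.round(k["K"]).tolist())
    for t,z in(("tin_1",0),("tin_1_tag",37),("station",0),("plate",15),("grip",155),("trigger_pad",155),("cup_1",0),("serving_spoon",5)):
        print(t,[(round(d["conf"],2),np.round(d["location"]).tolist(),np.round(onz(c,d["location"],z)[:2]).tolist()) for d in mark_of(c,t)])
s=readout.get_state();print(s)
E
```

```text
scene [ 959. -462.  857.] [-2.295, -1.008, 0.352] [[399.0, 0.0, 280.0], [0.0, 399.0, 204.0], [0.0, 0.0, 1.0]]
tin_1 [(0.97, [319.0, 349.0], [804.0, -209.0]), (0.85, [168.0, 269.0], [422.0, -340.0]), (0.81, [221.0, 236.0], [432.0, -187.0]), (0.69, [232.0, 318.0], [626.0, -303.0]), (0.68, [153.0, 210.0], [244.0, -271.0])]
tin_1_tag [(0.87, [202.0, 221.0], [387.0, -208.0]), (0.82, [169.0, 280.0], [471.0, -358.0]), (0.8, [131.0, 211.0], [237.0, -323.0]), (0.6, [298.0, 355.0], [791.0, -260.0])]
station [(0.69, [340.0, 173.0], [492.0, 203.0])]
plate [(0.88, [323.0, 194.0], [522.0, 99.0])]
grip []
trigger_pad [(0.42, [361.0, 124.0], [496.0, 255.0])]
cup_1 [(0.87, [256.0, 222.0], [461.0, -91.0]), (0.82, [316.0, 269.0], [665.0, -76.0]), (0.57, [278.0, 241.0], [543.0, -88.0]), (0.55, [234.0, 320.0], [632.0, -303.0])]
serving_spoon [(0.82, [140.0, 304.0], [460.0, -437.0])]
top [354. -66. 969.] [-2.079, 2.139, -0.179] [[407.0, 0.0, 278.0], [0.0, 407.0, 208.0], [0.0, 0.0, 1.0]]
tin_1 [(0.94, [339.0, 256.0], [425.0, -185.0]), (0.92, [378.0, 172.0], [629.0, -293.0]), (0.8, [408.0, 258.0], [416.0, -
[... 817 characters left out ...]
 'joints': array([ 1.26139071e+00,  3.50679521e-01,  1.65180161e+00, -1.76381112e-05,
        1.13910759e+00, -8.46097005e-02]), 'joint_vel': array([ 7.20337761e-04,  1.32154210e-04,  1.26182468e-03,  6.81811536e-05,
       -2.74131853e-03,  9.43072791e-04]), 'joint_efforts': array([ 3.94437029e-04, -4.97269464e+01, -2.85488480e+01,  6.99677900e-02,
        2.19835003e-02,  1.83589272e-06]), 'tool_pos': array([122.57823646, 536.14937225, 240.64316622]), 'eef_rot': array([3.52352218e-01, 3.12175412e+00, 1.12713639e-06]), 'force': array([ 0.46232614,  0.52787712, -0.37855115]), 'wrist_torque': array([ 0.05848815, -0.03186133,  0.00824136]), 'grasp_force': 0.0, 'grip_width': 0.9970782131648466}
```

View pics/scene0.png

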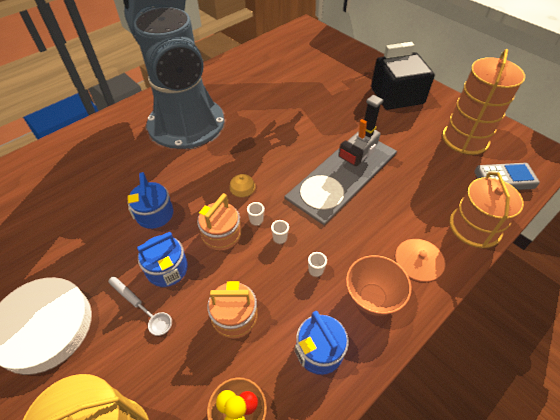

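View pics/top0.png

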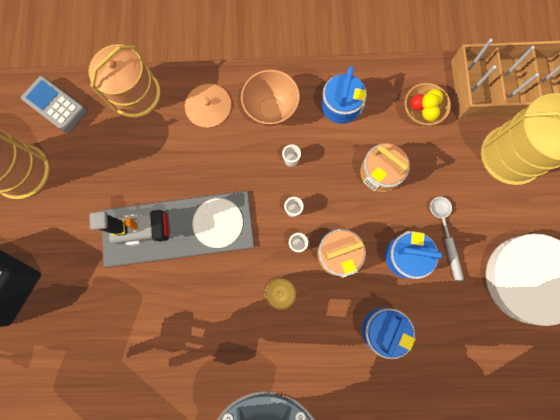

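The scene view shows two copper tins, at about (219,225) and (232,308), and the station at (340,175). The three blue tins are look-alikes. In the top view the copper tins are at (341,252) and (385,167), and the slab runs from (103,225) to (253,225). Next I'll refine these poses.

```bash
python3 - <<'E'
from h import *
im=cv2.imread("pics/top0.png")
hsv=cv2.cvtColor(im,cv2.COLOR_BGR2HSV)
yel=cv2.inRange(hsv,(22,200,180),(34,255,255))
for n,(u,v) in dict(A=(341,252),B=(385,167)).items():
    m=np.zeros_like(yel);cv2.circle(m,(u,v),32,255,-1)
    nn,l,st,ce=cv2.connectedComponentsWithStats(yel&m)
    for i in range(1,nn):
        if st[i,4]>15: print(n,"yellow",st[i].tolist(),np.round(ce[i],1).tolist(),np.round(onz("top",ce[i],77)[:2]))
optics.camera("top")
for d in silhouettes("top","station")[:1]:
    p=d["pixels"].astype(np.uint8);r=cv2.minAreaRect(cv2.findNonZero(p));print(r)
    c=cv2.boxPoints(r);w=np.array([onz("top",q,12)[:2] for q in c]);print(np.round(w),np.round(w.mean(0)))
    e=w-np.roll(w,1,0);print([(round(np.hypot(*x)),round(np.degrees(np.arctan2(x[1],x[0])),1)) for x in e])
for d in silhouettes("top","tin_1"):
    p=d["pixels"].astype(np.uint8);(c,rr)=cv2.minEnclosingCircle(cv2.findNonZero(p));print(np.round(c),rr,d["conf"])
a=cv2.resize(im[130:290,300:440],None,fx=3,fy=3,interpolation=cv2.INTER_CUBIC)
b=cv2.resize(im[185:275,95:260],None,fx=2,fy=2,interpolation=cv2.INTER_CUBIC)
o=np.zeros((480,760,3),np.uint8);o[:480,:420]=a;o[:180,425:755]=b;cv2.imwrite("pics/crop1.png",o)
E
```

```text
A yellow [342, 260, 14, 13, 115] [348.2, 266.1] [ 397. -195.]
B yellow [371, 168, 15, 14, 112] [378.2, 174.2] [ 601. -274.]
((171.62664794921875, 229.4497833251953), (58.01987075805664, 160.90931701660156), 82.40535736083984)
[[549. 416.]
 [589.  28.]
 [449.  11.]
 [410. 389.]] [499. 211.]
[(142, np.float64(11.1)), (391, np.float64(-84.1)), (141, np.float64(-173.3)), (380, np.float64(96.0))]
[341. 253.] 24.408775329589844 0.87
[384. 168.] 25.643857955932617 0.78
[388. 332.] 27.60897445678711 0.68
[413. 255.] 27.654560089111328 0.64
[344.  95.] 28.078548431396484 0.56
```

View pics/crop1.png

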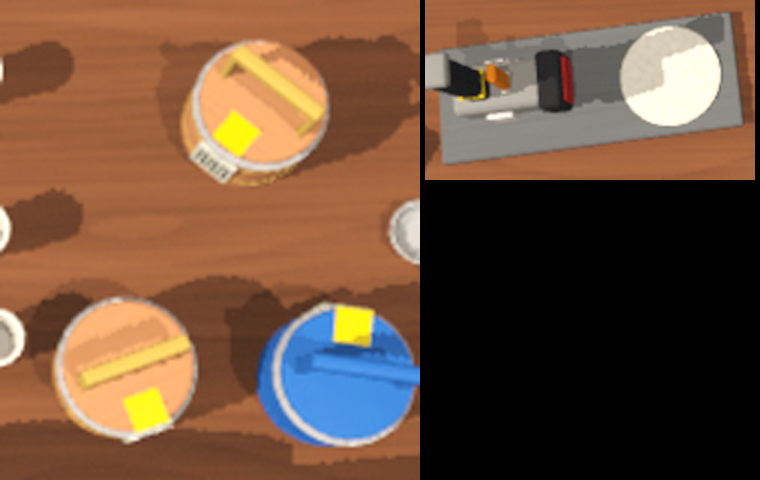

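The crop shows tin A's lid circle near pixel (342,252.7), with the handle from (327.7,256.7) to (362.7,244.3). Tin B's lid is near (387,165), with the handle from (380,148) to (407,167). The plate is at about (218,223). I'll turn these into world poses.

```bash
python3 - <<'E'
from h import *
T=lambda p,z:onz("top",p,z)[:2]
for n,h,l,f in(("A",[(327.7,256.7),(362.7,244.3)],(342,252.7),(348.2,266.1)),("B",[(380,148.3),(407.3,167.3)],(387.3,165.3),(378.2,174.2))):
    a,b=[T(p,122) for p in h];L=T(l,75);F=T(f,77);d=b-a
    print(n,"handle mid",np.round((a+b)/2),"len",round(np.hypot(*d)),"perp",np.round(np.degrees(np.arctan2(d[1],d[0])),1),"lid",np.round(L),"flapdir from lid",np.round(np.degrees(np.arctan2(*(F-L)[::-1])),1),np.hypot(*(F-L)))
S=[(104,210),(105,266),(253.5,247),(248,192)];w=np.array([T(p,12) for p in S]);print(np.round(w),w.mean(0))
e=w-np.roll(w,1,0);print([(round(np.hypot(*x)),round(np.degrees(np.arctan2(x[1],x[0])),1)) for x in e])
print("plate",T((218,223),15))
# plate in scene
im=cv2.imread("pics/scene0.png");g=cv2.inRange(cv2.cvtColor(im,cv2.COLOR_BGR2HSV),(0,0,110),(180,70,255))
im2=cv2.imread("pics/top0.png");g2=cv2.inRange(cv2.cvtColor(im2,cv2.COLOR_BGR2HSV),(0,0,165),(180,70,255))
for c,gg,p in(("scene",g,(322,193)),("top",g2,(218,223))):
    n,l,st,ce=cv2.connectedComponentsWithStats(gg);i=l[p[1],p[0]];cn=cv2.findContours((l==i).astype(np.uint8),0,1)[0][0];el=cv2.fitEllipse(cv2.convexHull(cn));print(c,st[i],el,onz(c,el[0],15)[:2])
s=readout.get_state();m=R.from_rotvec(s["eef_rot"]).as_matrix();print(m.round(3),s["time"])
E
```

```text
A handle mid [ 427. -184.] len 77 perp -72.3 lid [ 426. -183.] flapdir from lid -158.7 31.625485427119248
B handle mid [ 624. -300.] len 71 perp -129.1 lid [ 621. -297.] flapdir from lid 132.7 30.643644207926243
[[551. 377.]
 [416. 367.]
 [451.  15.]
 [584.  27.]] [500.44512728 196.77657778]
[(352, np.float64(95.5)), (135, np.float64(-175.7)), (354, np.float64(-84.3)), (134, np.float64(4.9))]
plate [510.0557      99.17632796]
scene [ 285  141  112   82 2913] ((344.4683532714844, 181.42669677734375), (63.249935150146484, 124.14068603515625), 64.46235656738281) [530.63054715 175.77803329]
top [ 193  198   50   50 1990] ((217.2128448486328, 222.83116149902344), (49.346702575683594, 51.00552749633789), 42.980777740478516) [510.52032227 101.06229917]
[[-0.975  0.223  0.   ]
 [ 0.223  0.975 -0.   ]
 [-0.    -0.    -1.   ]] 1.15
```

```bash
cat >> h.py <<'E'
def plan(x,y,z,psi,step=48,da=0.14,jaw=1.0,n=None):
    """rows to TCP (mm), tool-y heading psi (deg), tool kept pointing down"""
    s=readout.get_state();p=np.array(s["tool_pos"]);M=R.from_rotvec(s["eef_rot"])
    t=np.radians(psi);yv=np.array([np.cos(t),np.sin(t),0]);zv=np.array([0,0,-1.])
    G=R.from_matrix(np.c_[np.cross(yv,zv),yv,zv]);D=np.array([x,y,z])-p
    v=(M.inv()*G).as_rotvec();n=n or int(max(1,np.ceil(np.linalg.norm(D)/step),np.ceil(abs(v).max()/da)))
    tgt=p+D;rows=[]
    for i in range(n):
        w=np.round((M.inv()*G).as_rotvec()/(n-i),3);d=np.round(M.inv().apply(tgt-p)/(n-i)/1000,3)
        rows.append([*map(float,d),*map(float,w),jaw]);p=p+M.apply(d)*1000;M=M*R.from_rotvec(w)
    print("t",round(s["time"],2),"tcp",np.round(s["tool_pos"],1),"q",np.round(s["joints"],2),"F",np.round(s["force"],2),"grip",s["grip_width"].round(3) if hasattr(s["grip_width"],"round") else s["grip_width"],s["grasp_force"])
    for i in range(0,n,5):print(rows[i:i+5])
E
python3 -c "
from h import *
plan(427,-184,200,18.5,45)"
```

```text
t 1.15 tcp [122.6 536.1 240.6] q [ 1.26  0.35  1.65 -0.    1.14 -0.08] F [-0.05 -0.1  -0.82] grip 0.9993680054764361 0.0
[[-0.025, -0.035, 0.002, -0.0, 0.0, 0.057, 1.0], [-0.027, -0.034, 0.002, -0.0, 0.0, 0.057, 1.0], [-0.029, -0.032, 0.002, -0.0, 0.0, 0.057, 1.0], [-0.031, -0.03, 0.002, -0.0, 0.0, 0.057, 1.0], [-0.033, -0.029, 0.002, -0.0, 0.0, 0.057, 1.0]]
[[-0.034, -0.027, 0.002, -0.0, 0.0, 0.057, 1.0], [-0.036, -0.025, 0.002, -0.0, 0.0, 0.057, 1.0], [-0.037, -0.023, 0.002, -0.0, 0.0, 0.057, 1.0], [-0.038, -0.02, 0.002, -0.0, 0.0, 0.057, 1.0], [-0.04, -0.018, 0.003, -0.0, 0.0, 0.057, 1.0]]
[[-0.04, -0.016, 0.002, -0.0, 0.0, 0.057, 1.0], [-0.041, -0.013, 0.003, -0.0, 0.0, 0.057, 1.0], [-0.042, -0.011, 0.002, -0.0, 0.0, 0.057, 1.0], [-0.043, -0.009, 0.003, -0.0, 0.0, 0.056, 1.0], [-0.043, -0.006, 0.002, -0.0, 0.0, 0.057, 1.0]]
[[-0.043, -0.004, 0.003, -0.0, 0.0, 0.056, 1.0], [-0.044, -0.002, 0.002, -0.0, 0.0, 0.057, 1.0], [-0.043, 0.001, 0.003, -0.0, 0.0, 0.056, 1.0]]
```

servo_tool([
  [-0.025,-0.035,0.002,0,0,0.057,1],
  [-0.027,-0.034,0.002,0,0,0.057,1],
  [-0.029,-0.032,0.002,0,0,0.057,1],
  [-0.031,-0.03,0.002,0,0,0.057,1],
  [-0.033,-0.029,0.002,0,0,0.057,1],
])

```text
time: 1.65
tool_pos: [206.6, 334.9, 230.6]
eef_rot: [0.795, 3.039, 0.001]
force: [1.5, -0.0, 0.7]
grip_width: 1.004
grasp_force: 0.0
```

servo_tool([
  [-0.034,-0.027,0.002,0,0,0.057,1],
  [-0.036,-0.025,0.002,0,0,0.057,1],
  [-0.037,-0.023,0.002,0,0,0.057,1],
  [-0.038,-0.02,0.002,0,0,0.057,1],
  [-0.04,-0.018,0.003,0,0,0.057,1],
])

```text
time: 2.15
tool_pos: [291.2, 134.2, 219.9]
eef_rot: [1.218, 2.895, 0.001]
force: [1.3, 0.9, 0.4]
grip_width: 0.999
grasp_force: 0.0
```

servo_tool([
  [-0.04,-0.016,0.002,0,0,0.057,1],
  [-0.041,-0.013,0.003,0,0,0.057,1],
  [-0.042,-0.011,0.002,0,0,0.057,1],
  [-0.043,-0.009,0.003,0,0,0.056,1],
  [-0.043,-0.006,0.002,0,0,0.057,1],
])

```text
time: 2.65
tool_pos: [376.6, -65.6, 207.7]
eef_rot: [1.617, 2.693, 0.0]
force: [1.2, 1.3, 0.5]
grip_width: 0.999
grasp_force: 0.0
```

servo_tool([
  [-0.043,-0.004,0.003,0,0,0.056,1],
  [-0.044,-0.002,0.002,0,0,0.057,1],
  [-0.043,0.001,0.003,0,0,0.056,1],
  [0,0,0,0,0,0,1],
  [0,0,0,0,0,0,1],
])

```text
time: 3.15
tool_pos: [426.3, -184.0, 199.3]
eef_rot: [-1.836, -2.548, 0.0]
force: [0.4, 0.3, 0.1]
grip_width: 0.999
grasp_force: 0.0
```

```bash
python3 -c "
from h import *
plan(427,-184,121,18.5,30)"
```

```text
t 3.15 tcp [ 426.3 -184.   199.3] q [-0.51  0.25  1.91  0.    0.99 -0.83] F [0.38 0.33 0.14] grip 0.999413999989315 0.0
[[-0.0, 0.0, 0.026, -0.0, -0.0, -0.0, 1.0], [-0.0, 0.0, 0.026, -0.0, -0.0, -0.0, 1.0], [-0.0, 0.001, 0.026, -0.001, -0.001, -0.001, 1.0]]
```

servo_tool([
  [0,0,0.026,0,0,0,1],
  [0,0,0.026,0,0,0,1],
  [0,0,0.026,0,0,0,1],
  [0,0,0,0,0,0,0.6],
  [0,0,0,0,0,0,0.4],
], squeeze=35)

```text
time: 3.65
tool_pos: [426.6, -183.0, 122.3]
eef_rot: [-1.834, -2.551, -0.0]
force: [-0.6, -0.0, 0.2]
grip_width: 0.878
grasp_force: 0.0
```

servo_tool([
  [0,0,0,0,0,0,0],
  [0,0,0,0,0,0,0],
  [0,0,0,0,0,0,0],
  [0,0,0,0,0,0,0],
  [0,0,0,0,0,0,0],
])

```text
time: 4.15
tool_pos: [426.6, -183.7, 121.8]
eef_rot: [1.835, 2.549, 0.0]
force: [0.1, 0.3, 0.1]
grip_width: 0.449
grasp_force: 0.0
```

servo_tool([
  [0,0,0,0,0,0,0],
  [0,0,0,0,0,0,0],
  [0,0,0,0,0,0,0],
  [0,0,0,0,0,0,0],
  [0,0,0,0,0,0,0],
])

```text
time: 4.65
tool_pos: [426.3, -183.5, 121.4]
eef_rot: [-1.835, -2.549, 0.0]
force: [-0.2, -0.1, -2.9]
grip_width: 0.126
grasp_force: 35.0
```

servo_tool([
  [0,0,-0.01,0,0,0,0],
  [0,0,-0.015,0,0,0,0],
  [0,0,-0.015,0,0,0,0],
  [0,0,0,0,0,0,0],
  [0,0,0,0,0,0,0],
])

```text
time: 5.15
tool_pos: [426.5, -183.6, 161.7]
eef_rot: [1.835, 2.549, 0.0]
force: [-0.9, 0.4, -3.4]
grip_width: 0.126
grasp_force: 35.0
```

servo_tool([
  [0,0,0,0,0,0,0],
])

```text
time: 5.25
tool_pos: [426.2, -183.5, 161.1]
eef_rot: [-1.835, -2.549, 0.0]
force: [-0.5, 0.3, -3.2]
grip_width: 0.123
grasp_force: 35.0
```

servo_tool([
  [0,0,0,0,0,0,0],
])

```text
time: 5.35
tool_pos: [426.2, -183.5, 161.0]
eef_rot: [-1.835, -2.549, 0.0]
force: [-0.0, 0.4, -2.6]
grip_width: 0.125
grasp_force: 35.0
```

A weighs about 3 N, so it is the empty tin. I'll set it back down and go to B.

servo_tool([
  [0,0,0.015,0,0,0,0],
  [0,0,0.013,0,0,0,0],
  [0,0,0.008,0,0,0,0],
  [0,0,0.003,0,0,0,0],
  [0,0,0.001,0,0,0,0],
])

```text
time: 5.85
tool_pos: [426.5, -183.7, 121.4]
eef_rot: [-1.835, -2.549, 0.0]
force: [-0.1, 1.5, -3.0]
grip_width: 0.125
grasp_force: 35.0
```

servo_tool([
  [0,0,0,0,0,0,0],
  [0,0,0,0,0,0,0.2],
  [0,0,0,0,0,0,0.5],
  [0,0,0,0,0,0,0.7],
  [0,0,0,0,0,0,0.7],
])

```text
time: 6.35
tool_pos: [426.7, -183.8, 121.9]
eef_rot: [1.835, 2.549, 0.0]
force: [-0.5, 0.1, 0.3]
grip_width: 0.412
grasp_force: 0.0
```

servo_tool([
  [0,0,-0.01,0,0,0,0.7],
  [0,0,-0.02,0,0,0,0.7],
  [0,0,-0.03,0,0,0,1],
  [0,0,-0.03,0,0,0,1],
  [0,0,0,0,0,0,1],
])

```text
time: 6.85
tool_pos: [428.0, -184.5, 215.7]
eef_rot: [1.832, 2.544, 0.001]
force: [0.3, -0.8, -0.1]
grip_width: 0.838
grasp_force: 0.0
```

```bash
python3 -c "
from h import *
plan(624,-299,210,-40,40)
optics.camera('scene');optics.camera('top')
for c in('scene','top'):
  for d in mark_of(c,'tin_1'):print(c,round(d['conf'],2),onz(c,d['location'],0)[:2].round())"
```

```text
t 6.85 tcp [ 428.  -184.5  215.7] q [-0.51  0.23  1.89  0.    1.02 -0.83] F [ 0.31 -0.84 -0.09] grip 0.8380020398992165 0.0
[[-0.021, 0.019, 0.001, 0.001, 0.0, 0.128, 1.0], [-0.019, 0.021, 0.001, 0.001, 0.0, 0.128, 1.0], [-0.016, 0.023, 0.001, 0.001, 0.0, 0.128, 1.0], [-0.013, 0.025, 0.001, 0.001, 0.0, 0.127, 1.0], [-0.009, 0.027, 0.001, 0.001, 0.001, 0.128, 1.0]]
[[-0.006, 0.028, 0.001, 0.001, 0.0, 0.127, 1.0], [-0.002, 0.028, 0.0, 0.001, 0.001, 0.128, 1.0], [0.001, 0.029, 0.001, 0.0, 0.001, 0.127, 1.0]]
scene 0.96 [ 413. -335.]
scene 0.96 [ 802. -208.]
scene 0.92 [ 253. -270.]
scene 0.89 [ 427. -184.]
scene 0.64 [ 632. -297.]
top 0.87 [ 805. -204.]
top 0.63 [ 624. -300.]
```

servo_tool([
  [-0.021,0.019,0.001,0,0,0.128,1],
  [-0.019,0.021,0.001,0,0,0.128,1],
  [-0.016,0.023,0.001,0,0,0.128,1],
  [-0.013,0.025,0.001,0,0,0.127,1],
  [-0.009,0.027,0.001,0,0,0.128,1],
])

```text
time: 7.55
tool_pos: [549.0, -255.3, 205.2]
eef_rot: [-2.547, -1.836, 0.002]
force: [-0.2, 0.4, -0.8]
grip_width: 1.002
grasp_force: 0.0
```

servo_tool([
  [-0.006,0.028,0.001,0,0,0.127,1],
  [-0.002,0.028,0,0,0,0.128,1],
  [0.001,0.029,0.001,0,0,0.127,1],
  [0,0,0,0,0,0,1],
  [0,0,0,0,0,0,1],
])

```text
time: 8.05
tool_pos: [622.1, -297.7, 202.9]
eef_rot: [-2.844, -1.329, 0.003]
force: [-0.5, 0.5, 0.4]
grip_width: 0.998
grasp_force: 0.0
```

```bash
python3 -c "
from h import *
plan(625,-299,121,-40,30)"
```

```text
t 8.05 tcp [ 622.1 -297.7  202.9] q [-0.51  0.64  1.28 -0.    1.22  0.18] F [-0.48  0.49  0.39] grip 0.9980631746636425 0.0
[[0.0, 0.001, 0.027, -0.001, 0.0, 0.001, 1.0], [0.0, 0.001, 0.027, -0.001, 0.0, 0.0, 1.0], [0.001, 0.001, 0.028, -0.001, 0.001, 0.001, 1.0]]
```

servo_tool([
  [0,0.001,0.027,-0.001,0,0,1],
  [0,0.001,0.027,-0.001,0,0,1],
  [0.001,0.001,0.028,-0.001,0.001,0.001,1],
  [0,0,0,0,0,0,0.6],
  [0,0,0,0,0,0,0.4],
], squeeze=45)

```text
time: 8.55
tool_pos: [625.3, -298.9, 123.2]
eef_rot: [2.845, 1.327, 0.003]
force: [-0.5, 0.2, 0.3]
grip_width: 0.873
grasp_force: 0.0
```

servo_tool([
  [0,0,0,0,0,0,0],
  [0,0,0,0,0,0,0],
  [0,0,0,0,0,0,0],
  [0,0,0,0,0,0,0],
  [0,0,0,0,0,0,0],
])

```text
time: 9.05
tool_pos: [625.7, -299.2, 122.9]
eef_rot: [2.845, 1.325, 0.004]
force: [0.4, -0.5, -0.3]
grip_width: 0.445
grasp_force: 0.0
```

servo_tool([
  [0,0,0,0,0,0,0],
  [0,0,0,0,0,0,0],
  [0,0,0,0,0,0,0],
  [0,0,0,0,0,0,0],
  [0,0,0,0,0,0,0],
])

```text
time: 9.55
tool_pos: [625.3, -299.2, 122.4]
eef_rot: [2.846, 1.326, 0.002]
force: [-2.6, -0.2, 0.3]
grip_width: 0.122
grasp_force: 44.8
```

servo_tool([
  [0,0,-0.01,0,0,0,0],
  [0,0,-0.015,0,0,0,0],
  [0,0,-0.015,0,0,0,0],
  [0,0,0,0,0,0,0],
  [0,0,0,0,0,0,0],
])

```text
time: 10.05
tool_pos: [625.7, -299.2, 163.2]
eef_rot: [2.845, 1.325, 0.004]
force: [-0.2, -0.3, -7.8]
grip_width: 0.125
grasp_force: 44.8
```

servo_tool([
  [0,0,0,0,0,0,0],
  [0,0,0,0,0,0,0],
])

```text
time: 10.25
tool_pos: [625.3, -299.0, 161.9]
eef_rot: [2.847, 1.326, 0.002]
force: [0.1, 0.6, -7.2]
grip_width: 0.123
grasp_force: 44.8
```

```bash
python3 - <<'E'
from h import *
s=readout.get_state();print(s["force"],s["wrist_torque"])
plan(625,-299,260,-40,40,jaw=0)
im=optics.camera("top");cv2.imwrite("pics/t2.png",cv2.resize(im[120:300,280:440,::-1],None,fx=3,fy=3,interpolation=cv2.INTER_CUBIC))
E
```

```text
[ 0.10010151  0.63753728 -7.2107538 ] [-0.1118367   0.21037245 -0.018444  ]
t 10.25 tcp [ 625.3 -299.   161.9] q [-0.51  0.69  1.31  0.    1.14  0.19] F [ 0.1   0.64 -7.21] grip 0.12346404495650672 44.80340123176575
[[-0.0, -0.0, -0.033, 0.001, -0.0, -0.0, 0], [-0.0, -0.0, -0.033, 0.0, -0.0, -0.0, 0], [-0.0, -0.0, -0.032, 0.001, -0.001, -0.001, 0]]
```

View pics/t2.png

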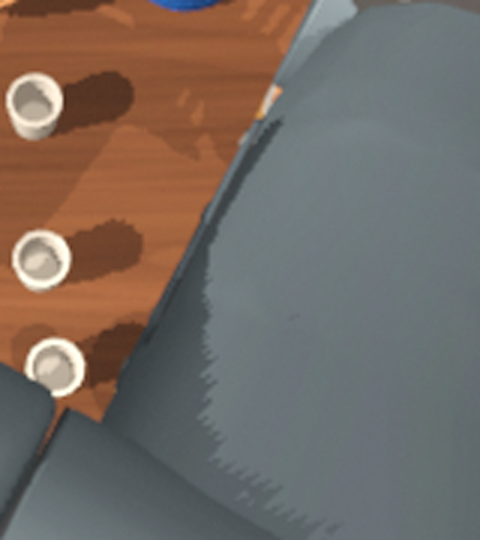

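B weighs about 7.3 N, so it is the full one. The picture shows only the arm covering the tin, with the cups undisturbed at the left. I'll carry it to the plate.

servo_tool([
  [0,0,-0.025,0,0,0,0],
  [0,0,-0.028,0,0,0,0],
  [0,0,-0.025,0,0,0,0],
  [0,0,0,0,0,0,0],
])

```text
time: 10.7
tool_pos: [626.6, -299.7, 244.2]
eef_rot: [2.841, 1.323, 0.009]
force: [1.1, -0.1, -7.2]
grip_width: 0.124
grasp_force: 44.8
```

```bash
python3 -c "
from h import *
plan(510,99,235,-84.5,32,jaw=0)"
```

```text
t 10.7 tcp [ 626.6 -299.7  244.2] q [-0.51  0.61  1.23  0.    1.29  0.19] F [ 1.14 -0.14 -7.17] grip 0.12418192172774993 44.80218172073364
[[0.018, -0.027, 0.001, 0.001, -0.0, 0.06, 0], [0.016, -0.028, 0.0, 0.001, -0.0, 0.06, 0], [0.014, -0.028, 0.001, 0.001, -0.0, 0.06, 0], [0.013, -0.029, 0.001, 0.0, -0.001, 0.06, 0], [0.011, -0.03, 0.0, 0.001, -0.0, 0.06, 0]]
[[0.009, -0.031, 0.001, 0.0, -0.001, 0.059, 0], [0.007, -0.031, 0.001, 0.001, -0.0, 0.06, 0], [0.005, -0.031, 0.0, 0.0, -0.001, 0.059, 0], [0.004, -0.032, 0.001, 0.001, -0.0, 0.06, 0], [0.002, -0.032, 0.0, 0.0, -0.001, 0.059, 0]]
[[-0.0, -0.032, 0.001, 0.001, -0.0, 0.06, 0], [-0.003, -0.032, 0.0, 0.0, -0.001, 0.059, 0], [-0.004, -0.032, 0.001, 0.001, -0.0, 0.06, 0]]
```

servo_tool([
  [0.018,-0.027,0.001,0,0,0.06,0],
  [0.016,-0.028,0,0,0,0.06,0],
  [0.014,-0.028,0.001,0,0,0.06,0],
  [0.013,-0.029,0.001,0,0,0.06,0],
  [0.011,-0.03,0,0,0,0.06,0],
])

```text
time: 11.2
tool_pos: [579.6, -144.3, 235.4]
eef_rot: [3.015, 0.882, 0.001]
force: [0.8, 0.0, -7.6]
grip_width: 0.125
grasp_force: 45.0
```

servo_tool([
  [0.009,-0.031,0.001,0,0,0.059,0],
  [0.007,-0.031,0.001,0,0,0.06,0],
  [0.005,-0.031,0,0,0,0.059,0],
  [0.004,-0.032,0.001,0,0,0.06,0],
  [0.002,-0.032,0,0,0,0.059,0],
])

```text
time: 11.7
tool_pos: [535.0, 9.0, 232.4]
eef_rot: [3.111, 0.426, 0.001]
force: [0.9, 0.9, -7.9]
grip_width: 0.126
grasp_force: 45.0
```

servo_tool([
  [0,-0.032,0.001,0,0,0.06,0],
  [-0.003,-0.032,0,0,0,0.059,0],
  [-0.004,-0.032,0.001,0,0,0.06,0],
  [0,0,0,0,0,0,0],
  [0,0,0,0,0,0,0],
])

```text
time: 12.2
tool_pos: [508.2, 100.6, 230.7]
eef_rot: [3.136, 0.153, 0.002]
force: [-0.2, -0.6, -7.4]
grip_width: 0.124
grasp_force: 45.0
```

servo_tool([
  [0,0,0,0,0,0,0],
  [0,0,0,0,0,0,0],
  [0,0,0,0,0,0,0],
])

```text
time: 12.5
tool_pos: [509.0, 99.6, 231.6]
eef_rot: [3.137, 0.149, 0.004]
force: [-0.3, -0.1, -7.1]
grip_width: 0.125
grasp_force: 45.0
```

```bash
python3 - <<'E'
from h import *
plan(510,99,152,-84.5,25,jaw=0)
im=optics.camera("scene");cv2.imwrite("pics/s2.png",im[:,:,::-1])
E
```

```text
t 12.5 tcp [509.   99.6 231.6] q [ 0.1   0.3   1.74 -0.    1.09  1.58] F [-0.27 -0.07 -7.15] grip 0.12537810483831693 44.99736249446869
[[0.0, 0.0, 0.02, 0.0, -0.001, -0.0, 0], [0.0, 0.0, 0.02, 0.0, -0.001, -0.0, 0], [0.0, 0.0, 0.02, 0.001, -0.0, -0.001, 0], [0.001, 0.001, 0.02, 0.0, -0.001, -0.0, 0]]
```

View pics/s2.png

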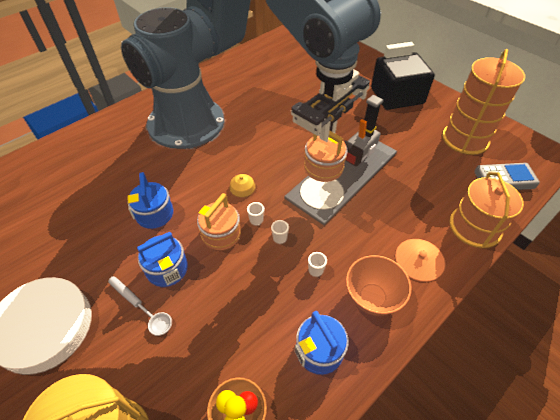

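The scene picture shows the tin hanging over the plate at about (325,158), with its flap towards the scanner, and the empty tin upright at (219,225). Lowering now.

servo_tool([
  [0,0,0.02,0,0,0,0],
  [0,0,0.02,0,0,0,0],
  [0,0,0.02,0,0,0,0],
  [0.001,0,0.018,0,0,0,0],
  [0,0,0,0,0,0,0],
])

```text
time: 13.05
tool_pos: [509.0, 99.8, 151.9]
eef_rot: [3.136, 0.15, -0.002]
force: [-0.9, -0.2, -6.9]
grip_width: 0.124
grasp_force: 45.0
```

servo_tool([
  [0,0,0.004,0,0,0,0],
  [0,0,0.004,0,0,0,0],
  [0,0,0.003,0,0,0,0],
  [0,0,0.002,0,0,0,0],
  [0,0,0,0,0,0,0],
])

```text
time: 13.55
tool_pos: [510.1, 100.1, 140.8]
eef_rot: [3.137, 0.15, 0.004]
force: [0.3, -0.2, -6.8]
grip_width: 0.122
grasp_force: 45.0
```

servo_tool([
  [0,0,0.001,0,0,0,0],
  [0,0,0.001,0,0,0,0],
  [0,0,0,0,0,0,0],
])

```text
time: 13.85
tool_pos: [510.1, 100.1, 138.8]
eef_rot: [3.137, 0.15, 0.004]
force: [0.5, -0.4, -6.9]
grip_width: 0.126
grasp_force: 45.0
```

```bash
python3 - <<'E'
from h import *
plan(510,99,137,-84.5,25,jaw=0)
E
```

```text
t 13.85 tcp [510.1 100.1 138.8] q [ 0.1   0.43  1.82 -0.    0.89  1.58] F [ 0.51 -0.44 -6.85] grip 0.12631699816231093 44.99730885028839
[[-0.0, 0.001, 0.002, 0.001, -0.003, -0.0, 0]]
```

servo_tool([
  [0,0,0.001,0,0,0,0],
  [0,0,0,0,0,0,0],
  [0,0,0,0,0,0,0],
])

```text
time: 14.15
tool_pos: [510.2, 100.2, 138.0]
eef_rot: [3.137, 0.15, 0.005]
force: [-0.6, 0.8, -3.8]
grip_width: 0.127
grasp_force: 45.0
```

servo_tool([
  [0,0,0.001,0,0,0,0],
  [0,0,0,0,0,0,0],
  [0,0,0,0,0,0,0],
])

```text
time: 14.45
tool_pos: [510.2, 100.3, 137.9]
eef_rot: [3.137, 0.15, 0.005]
force: [-5.9, 1.4, 9.3]
grip_width: 0.125
grasp_force: 45.0
```

servo_tool([
  [0,0,-0.001,0,0,0,0],
  [0,0,0,0,0,0,0.2],
  [0,0,0,0,0,0,0.4],
  [0,0,0,0,0,0,0.7],
  [0,0,0,0,0,0,0.7],
])

```text
time: 14.95
tool_pos: [510.3, 100.1, 137.9]
eef_rot: [3.137, 0.15, 0.005]
force: [-0.1, 0.2, 0.0]
grip_width: 0.411
grasp_force: 0.0
```

servo_tool([
  [0,0,-0.005,0,0,0,0.7],
  [0,0,-0.015,0,0,0,0.7],
  [0,0,-0.04,0,0,0,0.9],
  [0,0,-0.05,0,0,0,0.9],
  [0,0,-0.05,0,0,0,0.9],
])

```text
time: 15.45
tool_pos: [509.2, 100.3, 300.0]
eef_rot: [3.137, 0.15, 0.004]
force: [1.1, 0.4, -0.3]
grip_width: 0.835
grasp_force: 0.0
```

servo_tool([
  [0.03,-0.03,-0.02,0,0,0,0.9],
  [0.04,0,0,0,0,0,0.9],
  [0.045,0,0,0,0,0,0.9],
  [0.045,0,0,0,0,0,0.9],
  [0.02,0,0,0,0,0,0.9],
])

```text
time: 15.95
tool_pos: [688.2, 147.5, 317.6]
eef_rot: [3.137, 0.15, 0.004]
force: [-0.4, 0.2, -0.7]
grip_width: 0.9
grasp_force: 0.0
```

```bash
python3 - <<'E'
from h import *
s=readout.get_state();print(s["time"],s["tool_pos"],s["force"])
a=optics.camera("scene");b=optics.camera("top")
for c in("scene","top"):
    for t,z in(("tin_1",15),("tin_1_tag",52),("grip",155),("trigger_pad",155)):
        print(c,t,[(round(d["conf"],2),np.round(d["location"]).tolist(),np.round(onz(c,d["location"],z)[:2]).tolist()) for d in mark_of(c,t)])
o=np.hstack([cv2.resize(a[70:230,260:410],None,fx=2.6,fy=2.6,interpolation=2),cv2.resize(b[150:310,100:250],None,fx=2.6,fy=2.6,interpolation=2)])
cv2.imwrite("pics/p3.png",o[:,:,::-1]);print(o.shape);cv2.imwrite("pics/top3.png",b[:,:,::-1])
E
```

```text
15.95 [688.16909239 147.48865352 317.58673354] [-0.35380289  0.23305259 -0.71778703]
scene tin_1 [(0.87, [154.0, 214.0], [267.0, -278.0]), (0.72, [168.0, 267.0], [427.0, -340.0]), (0.69, [221.0, 235.0], [440.0, -189.0]), (0.66, [318.0, 349.0], [806.0, -215.0])]
scene tin_1_tag [(0.78, [174.0, 280.0], [488.0, -352.0]), (0.66, [299.0, 356.0], [796.0, -263.0]), (0.62, [203.0, 220.0], [395.0, -207.0]), (0.6, [131.0, 206.0], [235.0, -318.0])]
scene grip [(0.7, [320.0, 190.0], [582.0, 8.0]), (0.62, [372.0, 117.0], [497.0, 297.0])]
scene trigger_pad [(0.59, [361.0, 124.0], [494.0, 256.0])]
top tin_1 [(0.97, [406.0, 258.0], [414.0, -337.0]), (0.96, [216.0, 224.0], [508.0, 104.0]), (0.73, [340.0, 107.0], [796.0, -208.0]), (0.71, [339.0, 254.0], [428.0, -183.0]), (0.57, [385.0, 328.0], [260.0, -277.0])]
top tin_1_tag [(0.9, [351.0, 276.0], [377.0, -204.0]), (0.75, [362.0, 102.0], [790.0, -254.0]), (0.65, [413.0, 231.0], [472.0, -348.0]), (0.61, [406.0, 342.0], [234.0, -312.0])]
top grip [(0.53, [451.0, 240.0], [438.0, -389.0])]
top trigger_pad [(0.43, [448.0, 242.0], [435.0, -383.0])]
(416, 780, 3)
```

View pics/p3.png

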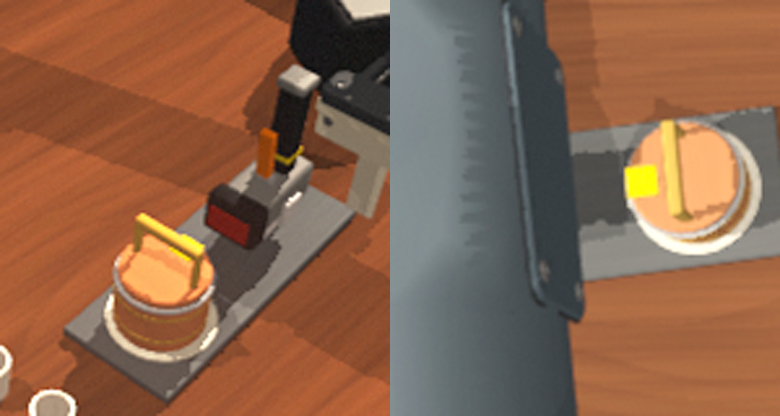

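The tin stands on the plate with its flap facing the scanner. I'll check the centring with projected outlines.

```bash
python3 - <<'E'
from h import *
a=optics.camera("scene");b=optics.camera("top")
P=np.array([510,99.5]);o=[]
for c,im,(x,y) in(("scene",a,(290,150)),("top",b,(183,190))):
    f=5;w=cv2.resize(im[y:y+75,x:x+75],None,fx=f,fy=f,interpolation=2).copy()
    for r,z,col in((60,15,(0,0,255)),(50,15,(0,255,0)),(50,91,(255,0,255))):
        th=np.linspace(0,2*np.pi,80);pts=np.array([(proj(c,[P[0]+r*np.cos(t),P[1]+r*np.sin(t),z])-[x,y]+.5)*f for t in th])
        cv2.polylines(w,[pts.astype(np.int32)],True,col,1)
    o.append(w)
cv2.imwrite("pics/p4.png",np.hstack(o)[:,:,::-1])
E
```

```text
(no output)
```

View pics/p4.png

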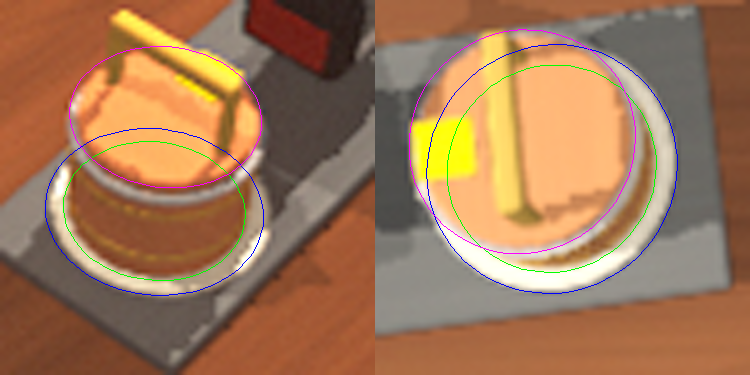

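The projected outlines match: plate rim on blue and tin foot on green in the scene view, so the tin is centred to within a few mm. Next is the trigger, starting with a finer fix on the grip.

```bash
python3 - <<'E'
from h import *
print("butt scene",onz("scene",(375.4,99.2),211),"top",onz("top",(97,221),211))
a=cv2.imread("pics/scene0.png");b=cv2.imread("pics/top0.png")
t=np.radians(95.5);u=np.array([np.cos(t),np.sin(t)]);v=np.array([u[1],-u[0]]);G=np.array([492,297])
o=[]
for c,im,(x,y) in(("scene",a,(335,85)),("top",b,(80,190))):
    f=6;w=cv2.resize(im[y:y+60,x:x+60],None,fx=f,fy=f,interpolation=2).copy()
    def poly(y0,y1,hw,z,col):
        pts=[(proj(c,[*(G+u*yy+v*xx),z])-[x,y]+.5)*f for xx,yy in((-hw,y0),(hw,y0),(hw,y1),(-hw,y1))]
        cv2.polylines(w,[np.array(pts).astype(np.int32)],True,col,1)
    poly(-16,16,15,211,(255,255,0));poly(-44,-34,9,165,(255,0,0));poly(-13,13,15,120,(0,255,0))
    o.append(w)
cv2.imwrite("pics/p5.png",np.hstack(o))
plan(493,288.5,310,-84.5,45)
E
```

```text
butt scene [493.83129916 300.49344377 211.        ] top [488.95047145 297.62138605 211.        ]
t 16.55 tcp [685.6 147.4 318.7] q [ 0.15  0.58  1.1  -0.    1.45  1.62] F [ 0.39 -0.26 -0.31] grip 0.8992242401411285 0.0
[[-0.03, -0.026, 0.001, 0.0, -0.001, -0.0, 1.0], [-0.03, -0.027, 0.001, 0.0, -0.0, -0.0, 1.0], [-0.03, -0.026, 0.002, 0.0, -0.001, -0.0, 1.0], [-0.029, -0.027, 0.001, 0.0, -0.0, -0.0, 1.0], [-0.03, -0.026, 0.002, 0.001, -0.001, -0.0, 1.0]]
[[-0.029, -0.027, 0.001, 0.0, -0.0, -0.0, 1.0]]
```

View pics/p5.png

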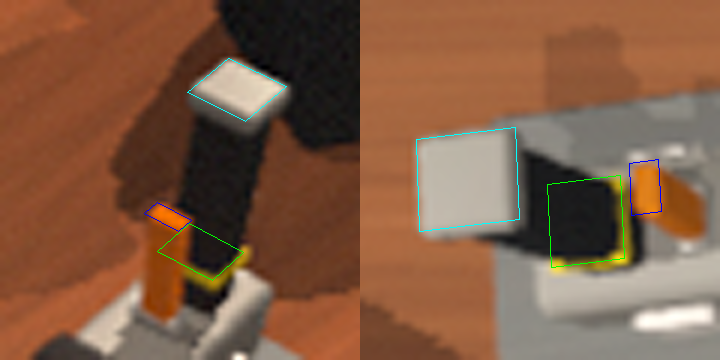

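The overlay matches the butt, grip and trigger to within 1–2 mm. Moving above the grip.

servo_tool([
  [-0.03,-0.026,0.001,0,0,0,1],
  [-0.03,-0.027,0.001,0,0,0,1],
  [-0.03,-0.026,0.002,0,0,0,1],
  [-0.029,-0.027,0.001,0,0,0,1],
  [-0.03,-0.026,0.002,0,0,0,1],
])

```text
time: 17.05
tool_pos: [523.5, 265.3, 310.9]
eef_rot: [3.137, 0.15, 0.005]
force: [0.4, 0.3, 0.2]
grip_width: 1.002
grasp_force: 0.0
```

servo_tool([
  [-0.03,-0.027,0.001,0,0,0,1],
  [0,0,0,0,0,0,1],
  [0,0,0,0,0,0,1],
  [0,0,0,0,0,0,1],
])

```text
time: 17.45
tool_pos: [493.2, 288.1, 309.7]
eef_rot: [3.137, 0.149, 0.005]
force: [-0.0, -1.2, -0.3]
grip_width: 0.999
grasp_force: 0.0
```

```bash
python3 - <<'E'
from h import *
plan(492,289,158,-84.5,25,n=8)
E
```

```text
t 17.45 tcp [493.2 288.1 309.7] q [ 0.45  0.33  1.51 -0.    1.3   1.92] F [-0.05 -1.21 -0.26] grip 0.9989929452277426 0.0
[[-0.0, -0.0, 0.019, 0.0, -0.0, -0.0, 1.0], [-0.0, -0.0, 0.019, 0.0, -0.0, -0.0, 1.0], [-0.0, -0.0, 0.019, 0.0, -0.001, -0.0, 1.0], [-0.0, -0.0, 0.019, 0.0, -0.0, -0.0, 1.0], [-0.0, -0.0, 0.019, 0.0, -0.001, -0.0, 1.0]]
[[-0.0, -0.0, 0.019, 0.001, -0.0, -0.0, 1.0], [-0.001, -0.001, 0.019, 0.0, -0.001, -0.0, 1.0], [-0.0, -0.0, 0.019, 0.001, -0.0, -0.001, 1.0]]
```

servo_tool([
  [-0.001,0,0.019,0,0,0,1],
  [0,0,0.019,0,0,0,1],
  [0,0,0.019,0,0,0,1],
  [0,0,0.019,0,0,0,1],
  [0,0,0.019,0,0,0,1],
])

```text
time: 17.95
tool_pos: [492.8, 287.5, 213.6]
eef_rot: [3.137, 0.148, 0.005]
force: [-0.1, -0.8, 0.0]
grip_width: 0.998
grasp_force: 0.0
```

servo_tool([
  [0,-0.001,0.019,0,0,0,1],
  [0,0,0.019,0,0,0,1],
  [0,0,0.018,0,0,0,1],
  [0,0,0,0,0,0,1],
  [0,0,0,0,0,0,1],
])

```text
time: 18.45
tool_pos: [492.6, 288.8, 158.8]
eef_rot: [3.137, 0.149, 0.004]
force: [-0.5, 0.1, 0.4]
grip_width: 1.001
grasp_force: 0.0
```

servo_tool([
  [0,0,0,0,0,0,0.8],
  [0,0,0,0,0,0,0.8],
  [0,0,0,0,0,0,0.75],
  [0,0,0,0,0,0,0.65],
  [0,0,0,0,0,0,0.6],
], squeeze=20)

```text
time: 18.95
tool_pos: [492.1, 289.0, 159.0]
eef_rot: [3.136, 0.151, 0.005]
force: [0.6, -4.8, 3.8]
grip_width: 0.632
grasp_force: 2.2
```

servo_tool([
  [0,0,0,0,0,0,0.5],
  [0,0,0,0,0,0,0.5],
  [0,0,0,0,0,0,0.45],
  [0,0,0,0,0,0,0.4],
  [0,0,0,0,0,0,0.4],
])

```text
time: 19.45
tool_pos: [492.0, 290.8, 158.9]
eef_rot: [-3.137, -0.152, -0.006]
force: [1.5, 11.6, 1.5]
grip_width: 0.498
grasp_force: 20.8
```

servo_tool([
  [0,0,0,0,0,0,0.4],
  [0,0,0,0,0,0,0.4],
  [0,0,0,0,0,0,0.4],
])

```text
time: 19.75
tool_pos: [492.0, 290.8, 158.9]
eef_rot: [-3.137, -0.152, -0.007]
force: [0.7, 11.5, 1.3]
grip_width: 0.497
grasp_force: 20.8
```

servo_tool([
  [0,-0.002,0,0,0,0,0.4],
  [0,-0.002,0,0,0,0,0.4],
  [0,0,0,0,0,0,0.4],
  [0,0,0,0,0,0,0.4],
], squeeze=30)

```text
time: 20.15
tool_pos: [491.9, 291.1, 159.0]
eef_rot: [3.132, 0.152, 0.005]
force: [1.7, -15.0, 10.0]
grip_width: 0.485
grasp_force: 30.1
```

servo_tool([
  [0,0,0,0,0,0,0.4],
  [0,0,0,0,0,0,0.4],
  [0,0,0,0,0,0,0.4],
])

```text
time: 20.45
tool_pos: [491.9, 291.1, 159.0]
eef_rot: [3.132, 0.152, 0.005]
force: [1.0, -14.9, 10.8]
grip_width: 0.489
grasp_force: 30.1
```

servo_tool([
  [0,-0.002,0,0,0,0,0.4],
  [0,0,0,0,0,0,0.4],
  [0,0,0,0,0,0,0.4],
  [0,0,0,0,0,0,0.4],
])

```text
time: 20.85
tool_pos: [491.8, 291.2, 158.9]
eef_rot: [3.128, 0.152, 0.003]
force: [2.0, -28.7, 12.9]
grip_width: 0.483
grasp_force: 30.2
```

servo_tool([
  [0,0,0,0,0,0,0.4],
  [0,0,0,0,0,0,0.4],
  [0,0,0,0,0,0,0.4],
  [0,0,0,0,0,0,0.4],
  [0,0,0,0,0,0,0.4],
], squeeze=45)

```text
time: 21.35
tool_pos: [491.8, 291.3, 158.9]
eef_rot: [3.128, 0.153, 0.004]
force: [3.1, -25.9, 12.9]
grip_width: 0.473
grasp_force: 45.1
```

```bash
python3 - <<'E'
from h import *
a=optics.camera("scene");s=readout.get_state();print(s["grip_width"],s["force"],s["tool_pos"])
w=cv2.resize(a[80:210,310:430],None,fx=4.5,fy=4.5,interpolation=2);cv2.imwrite("pics/p6.png",w[:,:,::-1])
E
```

```text
0.4754059011881878 [  2.3874152  -26.67853239  12.42788721] [491.81596746 291.2922082  158.87594024]
```

View pics/p6.png

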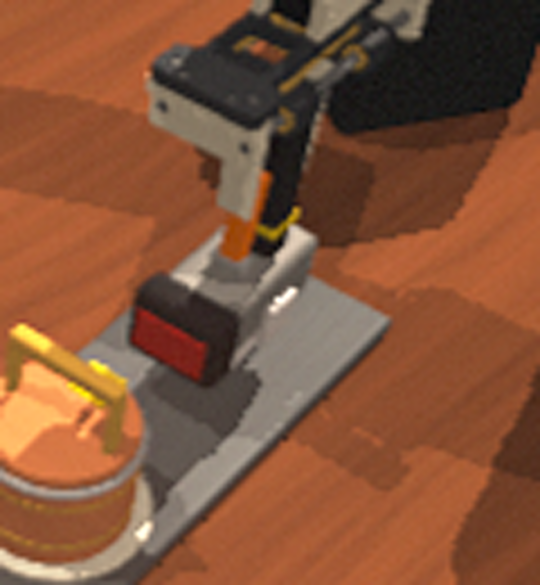

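The finger at (240,190) in the crop presses the orange blade back against the grip. The jaw width of about 44 mm means the trigger is home, and it has been held for over 1 s. Releasing.

servo_tool([
  [0,0.002,0,0,0,0,0.5],
  [0,0.002,0,0,0,0,0.6],
  [0,0.002,0,0,0,0,0.75],
  [0,0,0,0,0,0,0.9],
  [0,0,0,0,0,0,1],
], squeeze=20)

```text
time: 21.9
tool_pos: [491.7, 289.5, 158.3]
eef_rot: [3.137, 0.15, 0.004]
force: [-0.4, -0.4, 0.9]
grip_width: 0.79
grasp_force: 0.0
```

servo_tool([
  [0,0,0,0,0,0,1],
  [0,0,0,0,0,0,1],
  [0,0,0,0,0,0,1],
  [0,0,0,0,0,0,1],
  [0,0,0,0,0,0,1],
])

```text
time: 22.4
tool_pos: [491.9, 289.4, 158.6]
eef_rot: [3.137, 0.15, 0.005]
force: [-0.5, -0.2, -0.3]
grip_width: 1.001
grasp_force: 0.0
```

servo_tool([
  [0,0,-0.02,0,0,0,1],
  [0,0,-0.03,0,0,0,1],
  [0,0,-0.04,0,0,0,1],
  [0,0,-0.04,0,0,0,1],
  [0,0,-0.03,0,0,0,1],
])

```text
time: 22.9
tool_pos: [491.6, 289.6, 321.3]
eef_rot: [3.138, 0.15, 0.008]
force: [-0.3, 0.3, -1.4]
grip_width: 0.998
grasp_force: 0.0
```

servo_tool([
  [-0.02,0,0,0,0,0,1],
  [-0.04,0,0,0,0,0,1],
  [-0.04,0,0,0,0,0,1],
  [-0.04,0,0,0,0,0,1],
  [0,0,0,0,0,0,1],
])

```text
time: 23.4
tool_pos: [348.8, 275.7, 318.5]
eef_rot: [3.137, 0.153, 0.004]
force: [0.2, -0.0, 0.1]
grip_width: 1.002
grasp_force: 0.0
```

servo_tool([
  [0,0,0,0,0,0,1],
  [0,0,0,0,0,0,1],
  [0,0,0,0,0,0,1],
])

```text
time: 23.7
tool_pos: [352.9, 276.1, 318.0]
eef_rot: [3.137, 0.149, 0.004]
force: [-0.1, -0.2, 1.4]
grip_width: 0.997
grasp_force: 0.0
```

```bash
python3 - <<'E'
from h import *
a=optics.camera("scene");s=readout.get_state();print(s["time"],s["force"],s["tool_pos"])
cv2.imwrite("pics/p7.png",a[:,:,::-1])
E
```

```text
23.75 [0.07604181 0.09045323 0.19689622] [352.7672658  276.08329232 317.9287055 ]
```

View pics/p7.png

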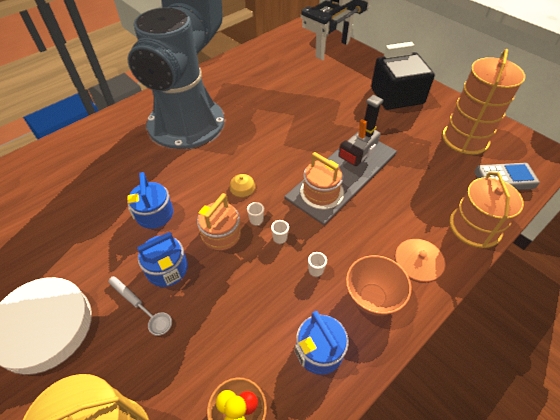

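The full tin stands on the plate at (322,183), the trigger at (362,128) has sprung back, and the empty tin is upright at (219,225). The cups and spoon look undisturbed and the arm is clear.

```bash
python3 -c "
from rig import order
print(order.sign_off())"
```

```text
the job is handed in; nothing more can be done
None
```

I handed the job in at about 24 s with the full tin (about 7.3 N) on the plate and its tag to the scanner, the trigger squeezed home, held over 1 s and sprung back, and the empty tin (about 3 N) upright on the counter; sign-off gave no verdict.

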